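Roll the guide roller into its bearing seats and press the keepers down

ROBOT

A 7-joint arm with a two-finger parallel gripper is mounted at the origin on a cart in front of the work surface, level with it; the furniture and walls round the work are solid. World frame = base frame: x ahead of the robot, y to its left, z up, the work surface at z = 0. Lengths are in m, angles in rad, forces in N, time in s.
With the tool pointing down it reaches from about 0.375 to 0.925 m from the base axis. Payload 3.1 kg.
Tool frame: the origin (TCP) lies on the mounting face of the last link; the fingertips stand 173 mm ahead of it and the grasp point (between the pads) lies 155 mm ahead of it; z points along the fingers, y is the line along which they close (so a half turn about z gives the same grasp; the last joint's range is limited). The gripper opens to 85 mm and grips with 20 to 120 N. Pads are 22 mm wide; open, the fingers measure 114 mm over their backs; the gripper's body (76 mm by 85 mm) begins 54 mm behind the grasp point. The pads swing forward as they close: fully open they stand 13 mm farther back than shut.
Start: joints at [-1.369, 0.383, 0.044, 1.598, -0.018, 1.161, -0.05], TCP at [0.192, 0.621, 0.405] pointing down, gripper open.
Joint ranges: [-2.61, 2.61], [-0.41, 2.15], [-1.48, 1.57], [0, 2.5], [-1.57, 4.71], [0.05, 1.97], [-2.85, 2.85]. Speed limits (rad/s): [2.79, 2.79, 3.14, 3.14, 3.14, 3.14, 3.14].

INTERFACE

Orientations are given as [roll, pitch, yaw] about the fixed x, y, z axes, in that order (R = Rz(yaw) Ry(pitch) Rx(roll)).
In Python, from plant import observe, capture, sign_off gives the robot as it stands.
- The arm moves only by the tool drive_tool, never from a script. Its arguments are lists of equal length, an entry for each row: "xyz": the shift along the tool's x, y, z in units of 40 mm (1.0 is 40 mm), a list of three; "yaw": the turn about the tool's z in units of 8 degrees (1.0 is 8 degrees); "gripper": the opening, from -1 (shut) to 1 (fully open). A call has 1 to 8 rows; each row shifts and turns the commanded pose from where the row before left it, along the tool's axes as they then stand; what a row does not reach is not made up. A row lasts 1/8 s, in which the tool goes at most 62.5 mm and 10.7 degrees, less where a joint would pass 70% of its speed; a pose out of reach is approached as far as the arm can. A call is refused whole if a number of a shift passes 1 or a number of a turn 1, either way. A call with a gripper value outside its range is refused whole. The fingers move at their own pace and stop on an object; "newtons" is the grip in N (left out, the last holds). Time passes only in rows, so rows that do not move let the fingers close. It gives the time, the measured TCP pose, the force, the opening and the grip force at its end, in the units of the state.
- observe(): the state, without advancing time (a new reading comes with each control period).
- capture(name): name is "side" or "top" or "wrist"; returns a dict with "img" (480x640x3 uint8, red, green, blue), "vfov" (degrees; the focal length in pixels is half the picture's height over the tangent of half this angle, whatever the lens; pixels are square), "cx", "cy" (the principal point, pixels), "D" ([k1, k2, p1, p2, k3] as OpenCV has them; the pictures are not rectified), "view" (4x4, takes a point from world to camera coordinates). Camera axes: x right, y up, looking along -z (the intrinsics and any distortion apply to the point x, -y, -z); pixel columns grow to the right and rows downward; lengths in m; the calibration is good to about 2 mm. A picture is of the moment at which its call begins. There is no depth.
- sign_off(): hands the job in; it is judged then, once.
The state is a dict: "time": time; "qpos": joint angles; "qd": joint speeds; "effort": joint torques, N m; "tool_pos": TCP position; "orientation": TCP orientation; "force": force on the tool from outside, world axes, zero at the start; "ft_torque": the same for the moment, N m; "width": finger opening in m; "grasp_force": force on a finger pad.
Only numpy, scipy, OpenCV 4.12 (cv2) and the standard library are available. Lean on these libraries where they do the work, as an engineer would, in place of code of your own. Each camera call takes 0.05 s, during which the arm holds its last target. There are 200 camera calls.

TASK

The orange guide roller of the web-transport unit lies on the unit's two rails. Roll it gently along the rails, away from the robot, by pushing its top with a fingertip until both its ends drop into the brass V-seats and it lies still there, without letting it run on past the seats; then press the two raised red-tipped keepers fully down over its ends so that it cannot jump out. Only push with the fingers: never lift the roller off the rails, and leave the two small vials and the black lens cap beside the unit alone.

Things in the scene. Friction and masses are not known exactly. Their poses are not given: they have to be found in the camera images.
- frame: Fixed web-transport unit, base 172 x 170 mm on rubber feet. Origin on the worktop, mid-width; x = rolling direction, y along the roller, z up. Two aluminium side plates (y = 55 to 67 and -55 to -67 mm); their level top edges, 91 mm up, are the rails, from a 12 mm lip at x = -72 to horns (40 mm above the rails) at x = 60 mm. Between seats and horns are 23 mm of level rail.
- roller: Loose guide roller, about 0.4 kg: orange soft-rubber body 40 mm in diameter, 106 mm long, between the side plates (2 mm end play); steel journals 30 mm in diameter, 31 mm long at both ends run on the rails. Origin at its centre, y = its axis (x, z turn as it rolls). Centre 106 mm above the worktop on the rails (top at 126), 100 seated. Starts 45 to 80 mm before the seats.
- seat (a point): Where the roller's centre is when both journals rest in the brass V-seats (one in each rail, 24 mm wide, 12 deep, frame x = 25 mm); 100 mm above the worktop; axes as the frame's. A fingertip dragging the roller's top rolls the roller at 0.43 of its speed; let go at 0.1 m/s it coasts some 40 mm, at 0.05 some 10. Drops 6 mm into the seats and stays if slower than about 0.2 m/s. The rubber is soft.
- left_keeper (a joint): Hinge of the left keeper (frame y = +76.5 mm): steel arm 11 mm wide with red tip, outside the horn; pivot at frame x = 69 mm, 121 mm above the worktop. 0 rad = fully down (its stop), level over the journal, about 2 mm clear of it; grows as it rises. Starts 0.6 to 1.0, red tip towards the robot. Stays where left; about 1 N at the tip moves it. Cannot go fully down unless the roller is seated.
- right_keeper (a joint): Hinge of the right keeper (frame y = -76.5 mm), otherwise the same as the left.
- left_keeper_tab (a point): Middle of the upper face of the left keeper's red tip (22 x 15 mm), 64 mm from the pivot and 7 mm above the arm's centre line; 128 mm above the worktop when down. z = normal of that face, x = along the arm to the pivot.
- right_keeper_tab (a point): The same point of the right keeper.
- amber_vial: Glass vial with white cap and amber contents, 25 mm in diameter, 55 mm high, standing behind the unit on the right. Origin: centre of its underside. To be left alone.
- green_vial: Glass vial with black cap and green contents, 25 mm in diameter, 55 mm high, standing near the amber one. Origin: centre of its underside. To be left alone.
- lens_cap: Flat round black lens cap, 56 mm in diameter, 8 mm high, lying to the left of the unit. Origin: centre of its underside. To be left alone.

How it is judged:
On the way, in this order (a step that is already met when the one before it is completed fails the run):
1. the roller lies still in both V-seats while both keepers are still raised (distance between roller and seat below 0.004 m and linear speed of roller below 0.02 m/s and value of joint each of left_keeper, right_keeper above 0.35 rad), for 0.2 s.
2. both keepers are fully down over the seated roller (distance between roller and seat below 0.004 m and value of joint each of left_keeper, right_keeper below 0.07 rad), for 0.2 s.
At the end, for the whole second after the job is handed in: The roller lies still with its centre within 4 mm of the seat point (both journals in the V-seats), and both keepers are within 0.07 rad of fully down (all of step 2 and linear speed of roller below 0.02 m/s); the robot touches nothing.
It fails at once if the roller is lifted more than 10 mm off the rails or carried (height (world z) of roller above 0.116 m).
It fails at once if the roller runs out of the seats on the far side (its centre 15 mm or more past the seat point) (x of roller in the frame of seat above 0.015 m).
It fails at once if the amber vial is moved more than 15 mm or tipped (distance of amber_vial from where it was at the start of the episode above 0.015 m or angle between amber_vial's own z axis and vertical above 0.3 rad).
It fails at once if the green vial is moved more than 15 mm or tipped (distance of green_vial from where it was at the start of the episode above 0.015 m or angle between green_vial's own z axis and vertical above 0.3 rad).
It fails at once if the lens cap is moved more than 15 mm or tipped (distance of lens_cap from where it was at the start of the episode above 0.015 m or angle between lens_cap's own z axis and vertical above 0.3 rad).
It also fails if it takes over 58 s, if anything falls off the work surface, if the arm or the gripper's body presses on something with over 40 N, if the wrist force passes 120 N, or if a joint passes its speed limit or range.

## Working session

There is one attempt and no reset: what is moved stays moved. The work goes in short steps, Python scripts to look and compute and a tool call to move; the robot and the scene stay as the last step left them, time stands still between calls to the robot, and variables do not carry over. Pictures are saved under pics/ and viewed, at most 10 in all, crops included, and the job is handed in when it is done.

Besides the shell and the picture viewer there is one more tool, called after "Emit:" by a JSON object that holds its "method" and its "body", one argument or row to a line. drive_tool: Moves the arm, as the interface text tells. Its arguments: {"type":"object","properties":{"xyz":{"type":"array","items":{"type":"array","items":{"type":"number"}}},"yaw":{"type":"array","items":{"type":"number"}},"gripper":{"type":"array","items":{"type":"number"}},"newtons":{"type":"number"}},"required":["xyz","yaw","gripper"]}

```bash
mkdir -p pics; cat > h.py <<'E'
import numpy as np, cv2
from plant import observe, capture, sign_off
def K(c):
    f=240/np.tan(np.radians(c["vfov"])/2); return np.array([[f,0,c["cx"]],[0,f,c["cy"]],[0,0,1.]])
def ray(c,uv):
    p=cv2.undistortPoints(np.array(uv,float).reshape(-1,1,2),K(c),np.array(c["D"],float)).reshape(-1,2)
    d=np.c_[p[:,0],-p[:,1],-np.ones(len(p))]; V=np.array(c["view"]);R=V[:3,:3]
    return -R.T@V[:3,3], d@R
def onz(c,uv,z):
    o,d=ray(c,uv); return o+d*((z-o[2])/d[:,2])[:,None]
def proj(c,P):
    V=np.array(c["view"]);P=np.atleast_2d(P)@V[:3,:3].T+V[:3,3];P=P*[1,-1,-1]
    return cv2.projectPoints(P,np.zeros(3),np.zeros(3),K(c),np.array(c["D"],float))[0].reshape(-1,2)
def save(c,n): cv2.imwrite("pics/"+n,c["img"][:,:,::-1])
E
python3 - <<'E'
from h import *
for n in("side","top"):
    c=capture(n);save(c,n+"0.png");print(n,np.round(ray(c,[[320,240]]),3).tolist() if 0 else ray(c,[[320,240]]),c["D"])
o=observe();print(o)
E
```

```text
side (array([ 0.20776488, -0.69143719,  0.68101304]), array([[ 0.34930409,  0.64969675, -0.67534838]])) [-0.0643835  0.         0.         0.         0.       ]
top (array([ 0.37638062, -0.11071426,  1.14330493]), array([[ 0.13461506, -0.02618106, -0.9905684 ]])) [-0.03238472  0.          0.          0.          0.        ]
{'time': 0.1, 'qpos': array([-1.36876097,  0.38376079,  0.0438212 ,  1.59941187, -0.01788907,
        1.16120387, -0.04990308]), 'qd': array([ 0.00042662, -0.00377241, -0.00018145, -0.00465409,  0.00177038,
        0.00181631, -0.00011907]), 'effort': array([ 2.77683852e-03, -4.34726608e+01,  1.02933146e+00, -2.50457865e+01,
        1.08783989e-02,  5.40990470e-03, -1.74345903e-06]), 'tool_pos': array([0.19182947, 0.62058928, 0.40340951]), 'orientation': array([-3.1392044e+00,  1.2976974e-04,  2.8418530e+00]), 'force': array([-0.56605144,  0.50209438,  0.13091364]), 'ft_torque': array([ 0.03757361, -0.01307457,  0.01195399]), 'grasp_force': 0.0, 'width': 0.08565936691070153}
```

View pics/side0.png

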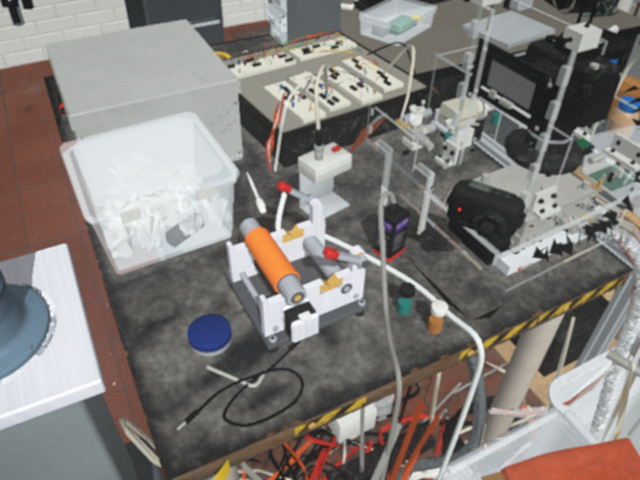

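View pics/top0.png

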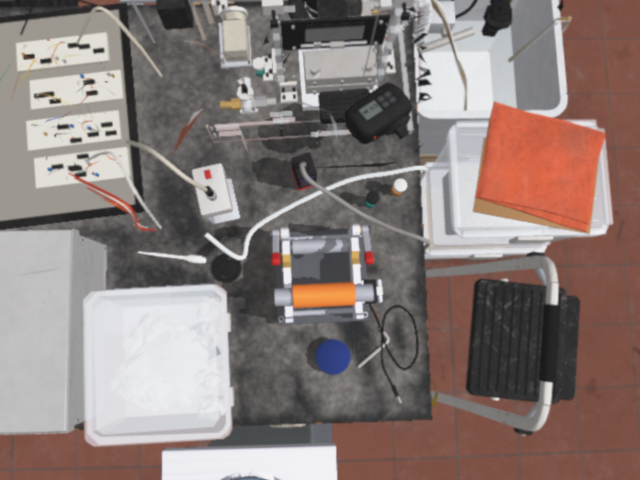

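```bash
python3 - <<'E'
from h import *
a=capture("top");s=capture("side")
x=cv2.resize(a["img"][215:335,255:395],None,fx=4,fy=4,interpolation=2)
y=cv2.resize(s["img"][170:350,215:385],None,fx=3,fy=3,interpolation=2)
Z=np.zeros((540,560+510,3),np.uint8);Z[:480,:560]=x;Z[:540,560:]=y
cv2.imwrite("pics/z.png",cv2.resize(Z,(800,404))[:,:,::-1])
def masks(c,box):
    h=cv2.cvtColor(c["img"],cv2.COLOR_RGB2HSV);m0=np.zeros(h.shape[:2],np.uint8);u0,u1,v0,v1=box;m0[v0:v1,u0:u1]=255
    for n,lo,hi in(("orange",(6,170,120),(15,255,255)),("brass",(16,90,100),(28,255,255)),("red",(0,150,80),(4,255,255)),("red2",(174,150,80),(180,255,255))):
        m=cv2.inRange(h,lo,hi)&m0
        k,_,st,ce=cv2.connectedComponentsWithStats(m)
        for i in range(1,k):
            if st[i,4]>15: print(n,st[i].tolist(),ce[i].round(1))
            if n=="orange" and st[i,4]>300: 
                r=cv2.minAreaRect(np.argwhere(cv2.connectedComponents(m)[1]==i)[:,::-1].astype(np.float32));b=cv2.boxPoints(r);print(b.round(1).tolist())
                if c is a: print("roller ends", onz(c,b,0.106).round(4).tolist(), onz(c,[r[0]],.11))
print("top");masks(a,(255,395,215,335));print("side");masks(s,(215,385,170,350))
E
```

```text
top
orange [293, 283, 62, 24, 1339] [323.4 294.5]
[[292.70001220703125, 284.29998779296875], [353.3999938964844, 282.1000061035156], [354.20001220703125, 304.5], [293.5, 306.70001220703125]]
roller ends [[0.4414, -0.0893, 0.106], [0.4429, -0.1939, 0.106], [0.4045, -0.1941, 0.106], [0.4032, -0.0901, 0.106]] [[ 0.42279574 -0.14166411  0.11      ]]
brass [351, 252, 9, 12, 87] [354.8 257.1]
brass [282, 255, 9, 12, 96] [286.  260.6]
red [271, 253, 9, 12, 98] [275.1 258.7]
red [365, 252, 9, 12, 95] [368.8 257.6]
side
orange [246, 228, 52, 64, 1380] [268.3 255.5]
[[239.3000030517578, 240.0], [262.20001220703125, 223.8000030517578], [298.5, 275.1000061035156], [275.6000061035156, 291.29998779296875]]
brass [283, 225, 20, 17, 185] [292.8 233.7]
brass [320, 274, 22, 17, 197] [330.6 282.9]
brass [294, 295, 7, 6, 31] [297.2 297.6]
red [277, 181, 14, 12, 106] [283.4 186.5]
red [324, 248, 15, 12, 122] [330.7 253.3]
```

View pics/z.png

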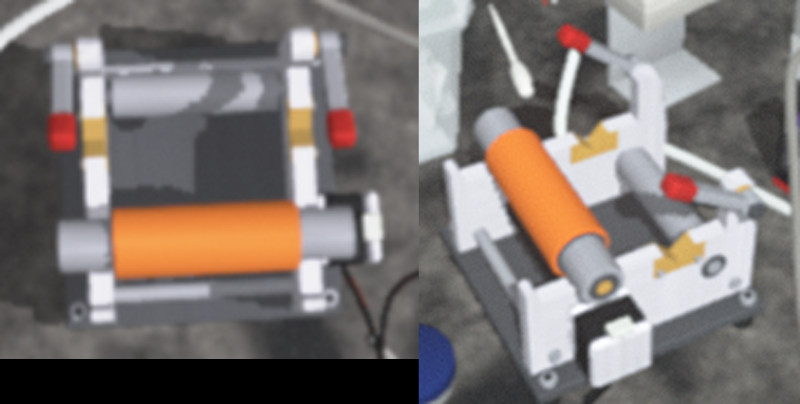

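```bash
python3 - <<'E'
from h import *
a=capture("top");s=capture("side")
def tri(u,v):
    o1,d1=ray(a,[u]);o2,d2=ray(s,[v]);d1=d1[0];d2=d2[0]
    t=np.linalg.lstsq(np.c_[d1,-d2],o2-o1,rcond=None)[0];p=o1+d1*t[0];q=o2+d2*t[1];return (p+q)/2,np.linalg.norm(p-q)
print("brass top",onz(a,[[286,260.6],[354.8,257.1]],.088))
L=onz(a,[[286,260.6]],.088)[0];R=onz(a,[[354.8,257.1]],.088)[0]
print("tri brass",tri([286,260.6],[292.8,233.7]),tri([354.8,257.1],[330.6,282.9]))
TL=tri([275.1,258.7],[283.4,186.5]);TR=tri([368.8,257.6],[330.7,253.3]);print("tabs",TL,TR)
print("roller tri",tri([323.4,294.5],[268.9,257.5]))
ye=np.array(L-R);ye[2]=0;ye/=np.linalg.norm(ye);xe=np.array([ye[1],-ye[0],0])
S=(L+R)/2;print("yaw",np.arctan2(-ye[0],ye[1]),"seat",S)
ro=onz(a,[[323.4,294.5]],.108)[0];print("roller rel seat",(ro-S)@xe,(ro-S)@ye)
# check projections in both views
for x,y in((0,61),(0,-61)):
    P=S+(x*xe+y*ye)/1e3;P[2]=.091;print(proj(a,P),proj(s,P))
for T in(TL,TR):
    p=T[0];d=(p-S);print("tab local",d@xe*1e3,d@ye*1e3, "ang",np.arctan2(p[2]-.121,44-d@xe*1e3 and (.044-d@xe)))
o=observe();from scipy.spatial.transform import Rotation as Q
print(Q.from_euler("xyz",o["orientation"]).as_matrix().round(3))
E
```

```text
brass top [[ 0.4845201  -0.07800354  0.088     ]
 [ 0.4880882  -0.19926021  0.088     ]]
tri brass (array([ 0.48666945, -0.0780386 ,  0.07710779]), np.float64(0.0021886931154655766)) (array([ 0.49012091, -0.20048292,  0.07842584]), np.float64(0.002186006863047496))
tabs (array([ 0.48033132, -0.06262506,  0.16310722]), np.float64(2.1817923460584126e-05)) (array([ 0.47965322, -0.21668327,  0.15672144]), np.float64(0.000366487453657479))
roller tri (array([ 0.42166493, -0.14130374,  0.1075465 ]), np.float64(0.00228890632598581))
yaw 0.02941754775013756 seat [ 0.48630415 -0.13863187  0.088     ]
roller rel seat -0.06363268066763063 -0.0011467908769682924
[[285.74677916 260.43650367]] [[290.68368903 227.49383267]]
[[355.13266061 256.90740457]] [[328.62499642 277.06348712]]
tab local -3.7346382791069073 76.14960666948892 ang 0.7228429479239589
tab local -8.943808141122993 -77.82200509380108 ang 0.593546757946148
[[-0.955  0.295 -0.   ]
 [ 0.295  0.955 -0.001]
 [ 0.    -0.001 -1.   ]]
```

Emit:
{"method": "drive_tool", "body": {
  "xyz": [
    [0,0,-1],
    [0,0,-1],
    [0,0,-1],
    [0,0,0]
  ],
  "yaw": [-0.8,-0.8,-0.76,0],
  "gripper": [-1,-1,-1,-1]
}}

```text
time: 0.8
tool_pos: [0.1923, 0.6217, 0.5298]
orientation: [3.133, 0.002, -3.112]
force: [-0.1, -0.6, 0.0]
width: 0.0121
grasp_force: 0.0
```

Emit:
{"method": "drive_tool", "body": {
  "xyz": [
    [-0.7,-1,0],
    [-0.7,-1,0],
    [-0.7,-1,0],
    [-0.7,-1,0],
    [-0.7,-1,0],
    [-0.1,-1,0],
    [-0.1,-1,0],
    [-0.1,-1,0]
  ],
  "yaw": [0,0,0,0,0,0,0,0],
  "gripper": [-1,-1,-1,-1,-1,-1,-1,-1]
}}

```text
time: 1.8
tool_pos: [0.3534, 0.304, 0.5232]
orientation: [-3.14, -0.001, -3.113]
force: [0.1, -0.3, -0.1]
width: 0.0001
grasp_force: 0.0
```

Emit:
{"method": "drive_tool", "body": {
  "xyz": [
    [-0.1,-1,0],
    [-0.1,-1,0],
    [-0.1,-1,0],
    [-0.1,-1,0],
    [-0.1,-1,0],
    [-0.1,-1,0],
    [-0.1,-1,0],
    [0,-1,0]
  ],
  "yaw": [0,0,0,0,0,0,0,0],
  "gripper": [-1,-1,-1,-1,-1,-1,-1,-1]
}}

```text
time: 2.8
tool_pos: [0.3906, -0.0147, 0.5235]
orientation: [-3.141, -0.002, -3.113]
force: [0.3, 0.1, -0.4]
width: -0.0001
grasp_force: 0.0
```

Emit:
{"method": "drive_tool", "body": {
  "xyz": [
    [-0.1,-0.8,0],
    [-0.1,-0.8,0],
    [-0.1,-0.8,0],
    [-0.17,-0.73,1],
    [0,0,1],
    [0,0,1],
    [0,0,1],
    [0,0,0.8]
  ],
  "yaw": [0,0,0,0,0,0,0,0],
  "gripper": [-1,-1,-1,-1,-1,-1,-1,-1]
}}

```text
time: 3.8
tool_pos: [0.4121, -0.1376, 0.3304]
orientation: [3.141, -0.002, -3.113]
force: [0.5, 0.2, 0.3]
width: -0.0001
grasp_force: 0.0
```

Emit:
{"method": "drive_tool", "body": {
  "xyz": [
    [0,0,0],
    [0,0,0]
  ],
  "yaw": [0,0],
  "gripper": [-1,-1]
}}

```text
time: 4.05
tool_pos: [0.4137, -0.1381, 0.3332]
orientation: [-3.141, 0.001, -3.112]
force: [-0.3, 0.3, 0.4]
width: -0.0001
grasp_force: 0.0
```

```bash
python3 - <<'E'
from h import *
s=capture("side");w=capture("wrist")
y=cv2.resize(s["img"][150:330,215:385],None,fx=2.5,fy=2.5,interpolation=2)
Z=np.zeros((450,425+375,3),np.uint8);Z[:,:425]=y;Z[:281,425:]=cv2.resize(w["img"],(375,281))
cv2.imwrite("pics/z1.png",Z[:,:,::-1])
E
```

```text
(no output)
```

View pics/z1.png

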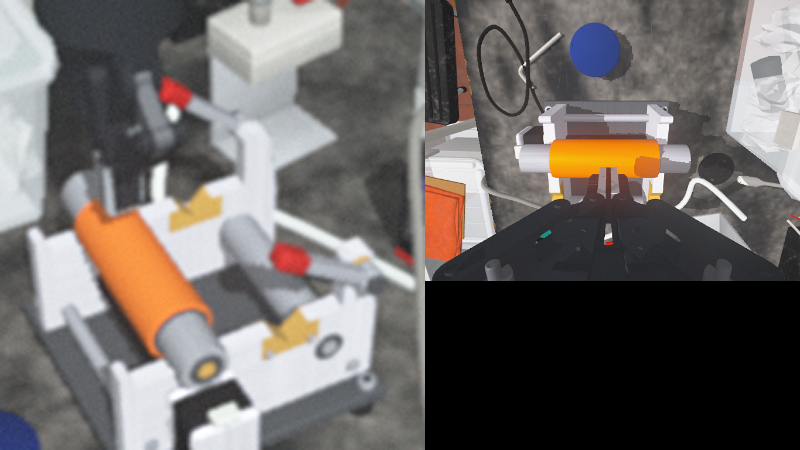

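Emit:
{"method": "drive_tool", "body": {
  "xyz": [
    [0,0,0.4],
    [0,0,0.3],
    [0,0,0.05],
    [0,0,0]
  ],
  "yaw": [0,0,0,0],
  "gripper": [-1,-1,-1,-1]
}}

```text
time: 4.65
tool_pos: [0.4139, -0.1381, 0.3035]
orientation: [3.141, 0.002, -3.112]
force: [0.2, -0.7, 0.1]
width: -0.0
grasp_force: 0.0
```

Emit:
{"method": "drive_tool", "body": {
  "xyz": [
    [0,0,0.05],
    [0,0,0]
  ],
  "yaw": [0,0],
  "gripper": [-1,-1]
}}

```text
time: 4.9
tool_pos: [0.4136, -0.1379, 0.301]
orientation: [3.141, 0.001, -3.112]
force: [0.5, -0.9, -0.5]
width: 0.0001
grasp_force: 0.0
```

Emit:
{"method": "drive_tool", "body": {
  "xyz": [
    [0,0,0.05],
    [0,0,0]
  ],
  "yaw": [0,0],
  "gripper": [-1,-1]
}}

```text
time: 5.15
tool_pos: [0.4143, -0.138, 0.2993]
orientation: [3.142, 0.002, -3.112]
force: [-0.6, 0.5, 3.4]
width: -0.0002
grasp_force: 2.0
```

Emit:
{"method": "drive_tool", "body": {
  "xyz": [
    [0,0,0.03],
    [0,0,0]
  ],
  "yaw": [0,0],
  "gripper": [-1,-1]
}}

```text
time: 5.4
tool_pos: [0.4154, -0.138, 0.2992]
orientation: [3.141, 0.004, -3.112]
force: [-0.1, 1.4, 10.6]
width: -0.0002
grasp_force: 5.1
```

Emit:
{"method": "drive_tool", "body": {
  "xyz": [
    [-0.1,0,-0.015],
    [-0.2,0,0],
    [-0.2,0,0],
    [-0.2,0,0],
    [-0.1,0,0],
    [0,0,0]
  ],
  "yaw": [0,0,0,0,0,0],
  "gripper": [-1,-1,-1,-1,-1,-1]
}}

```text
time: 6.15
tool_pos: [0.4467, -0.137, 0.2989]
orientation: [-3.141, 0.003, -3.111]
force: [0.8, 1.1, 6.8]
width: 0.0001
grasp_force: 3.4
```

```bash
cat >> h.py <<'E'
def roller():
    c=capture("side");h=cv2.cvtColor(c["img"],cv2.COLOR_RGB2HSV);m=cv2.inRange(h,(6,170,120),(15,255,255));m[:,:215]=0;m[:,385:]=0;m[:170]=0;m[350:]=0
    b=[x for x in cv2.findContours(m,0,2)[0]];b=max(b,key=cv2.contourArea)
    (u,v),_,_=cv2.minAreaRect(b);return c,(u,v),onz(c,[[u,v]],.1075)[0]
E
python3 - <<'E'
from h import *
c,uv,p=roller();print(uv,p,observe()["tool_pos"],observe()["force"])
save(c,"s1.png")
a=capture("top");save(a,"t1.png")
y=cv2.resize(c["img"][150:330,215:385],None,fx=2.5,fy=2.5,interpolation=2)
cv2.imwrite("pics/z2.png",y[:,:,::-1])
E
```

```text
(278.7307434082031, 253.8461456298828) [ 0.43649832 -0.14017122  0.1075    ] [ 0.44661609 -0.1370448   0.29895988] [0.39815258 0.81926235 5.82502788]
```

View pics/z2.png

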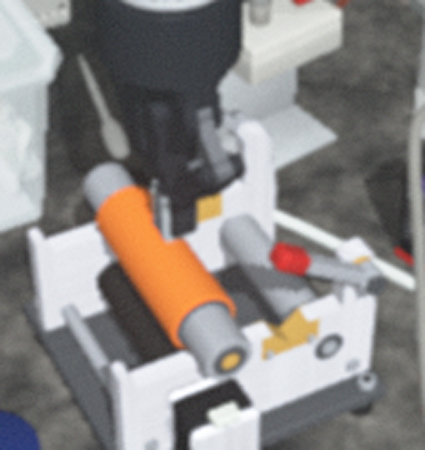

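Emit:
{"method": "drive_tool", "body": {
  "xyz": [
    [0,0,-0.25],
    [0.24,0,0],
    [0.24,0,0],
    [0,0,0.15],
    [0,0,0.1],
    [0,0,0]
  ],
  "yaw": [0,0,0,0,0,0],
  "gripper": [-1,-1,-1,-1,-1,-1]
}}

```text
time: 7.0
tool_pos: [0.428, -0.1372, 0.2992]
orientation: [3.141, 0.003, -3.111]
force: [-0.2, 1.8, 7.9]
width: -0.0002
grasp_force: 4.2
```

```bash
python3 -c "
from h import *
c,uv,p=roller();print(uv,p,observe()['tool_pos'],observe()['force'])"
```

```text
(279.0384521484375, 254.30770874023438) [ 0.43650712 -0.14125234  0.1075    ] [ 0.4280164  -0.13720555  0.2991711 ] [-1.6142437   1.21647793  7.66909911]
```

Emit:
{"method": "drive_tool", "body": {
  "xyz": [
    [-0.1,0,0],
    [-0.2,0,0],
    [-0.2,0,0],
    [-0.2,0,0],
    [-0.15,0,0],
    [0,0,0]
  ],
  "yaw": [0,0,0,0,0,0],
  "gripper": [-1,-1,-1,-1,-1,-1]
}}

```text
time: 7.8
tool_pos: [0.462, -0.1361, 0.2988]
orientation: [-3.141, 0.003, -3.111]
force: [0.1, 2.2, 6.9]
width: 0.0001
grasp_force: 3.7
```

Emit:
{"method": "drive_tool", "body": {
  "xyz": [
    [0,0,-0.25],
    [0.24,0,0],
    [0.24,0,0],
    [0,0,0.15],
    [0,0,0.1],
    [0,0,0]
  ],
  "yaw": [0,0,0,0,0,0],
  "gripper": [-1,-1,-1,-1,-1,-1]
}}

```text
time: 8.55
tool_pos: [0.4428, -0.1368, 0.2992]
orientation: [3.141, 0.003, -3.111]
force: [-0.6, 2.2, 8.2]
width: 0.0
grasp_force: 4.0
```

```bash
python3 -c "
from h import *
c,uv,p=roller();print(uv,p,observe()['tool_pos'],observe()['force'])"
```

```text
(287.57476806640625, 249.67633056640625) [ 0.45180435 -0.13774263  0.1075    ] [ 0.44276381 -0.13678089  0.29918948] [-0.17896776  1.79756251  8.32489066]
```

Emit:
{"method": "drive_tool", "body": {
  "xyz": [
    [-0.1,0,0],
    [-0.2,0,0],
    [-0.2,0,0],
    [-0.2,0,0],
    [-0.15,0,0],
    [0,0,0]
  ],
  "yaw": [0,0,0,0,0,0],
  "gripper": [-1,-1,-1,-1,-1,-1]
}}

```text
time: 9.35
tool_pos: [0.4767, -0.1358, 0.2988]
orientation: [-3.141, 0.003, -3.111]
force: [1.1, 1.4, 7.2]
width: -0.0
grasp_force: 3.5
```

Emit:
{"method": "drive_tool", "body": {
  "xyz": [
    [0,0,-0.25],
    [0.24,0,0],
    [0.24,0,0],
    [0,0,0.15],
    [0,0,0.1],
    [0,0,0]
  ],
  "yaw": [0,0,0,0,0,0],
  "gripper": [-1,-1,-1,-1,-1,-1]
}}

```text
time: 10.1
tool_pos: [0.4576, -0.1364, 0.2993]
orientation: [3.141, 0.003, -3.111]
force: [-0.3, 1.9, 8.0]
width: -0.0002
grasp_force: 3.9
```

```bash
python3 -c "
from h import *
c,uv,p=roller();print(uv,p,observe()['tool_pos'],observe()['force'])"
```

```text
(295.2702941894531, 246.37838745117188) [ 0.46502242 -0.13624434  0.1075    ] [ 0.45758261 -0.13640186  0.29925303] [-0.57655172  1.39147284  7.78375162]
```

Emit:
{"method": "drive_tool", "body": {
  "xyz": [
    [-0.1,0,0],
    [-0.15,0,0],
    [-0.15,0,0],
    [-0.15,0,0],
    [-0.15,0,0],
    [-0.15,0,0],
    [0,0,0]
  ],
  "yaw": [0,0,0,0,0,0,0],
  "gripper": [-1,-1,-1,-1,-1,-1,-1]
}}

```text
time: 11.02
tool_pos: [0.4898, -0.1355, 0.2975]
orientation: [-3.141, -0.001, -3.111]
force: [0.3, 0.3, 0.8]
width: 0.0002
grasp_force: 0.0
```

```bash
python3 -c "
from h import *
c,uv,p=roller();print(uv,p,onz(c,[uv],.1015),observe()['tool_pos'],observe()['force'])"
```

```text
(307.2958984375, 245.1978759765625) [ 0.48218973 -0.14168211  0.1075    ] [[ 0.48506071 -0.13593066  0.1015    ]] [ 0.48932578 -0.13567365  0.29736036] [ 1.01955199  0.33992854 -0.23844432]
```

Emit:
{"method": "drive_tool", "body": {
  "xyz": [
    [0,0,-0.6],
    [0,0,-0.6],
    [0,0,-0.6],
    [0.17,0.92,0],
    [0.16,0.92,0],
    [0,0,0],
    [0,0,0]
  ],
  "yaw": [0,0,0,0,0,0,0],
  "gripper": [-1,-1,-1,-1,-1,-1,-1]
}}

```text
time: 11.95
tool_pos: [0.474, -0.063, 0.3697]
orientation: [-3.141, -0.001, -3.112]
force: [1.7, -0.3, -0.1]
width: -0.0002
grasp_force: 0.0
```

```bash
python3 - <<'E'
from h import *
c,uv,p=roller();print(uv,onz(c,[uv],.1015),observe()['tool_pos'],observe()['force'])
y=cv2.resize(c["img"][150:330,215:385],None,fx=2.3,fy=2.3,interpolation=2)
a=capture("top");x=cv2.resize(a["img"][215:335,255:395],None,fx=2.9,fy=2.9,interpolation=2)
Z=np.zeros((414,391+406,3),np.uint8);Z[:,:391]=y;Z[:348,391:]=x
cv2.imwrite("pics/z3.png",Z[:,:,::-1])
E
```

```text
(307.4403991699219, 245.55569458007812) [[ 0.48490929 -0.13673038  0.1015    ]] [ 0.47409132 -0.06358394  0.3698314 ] [-0.45088948 -0.81063844  0.81502671]
```

View pics/z3.png

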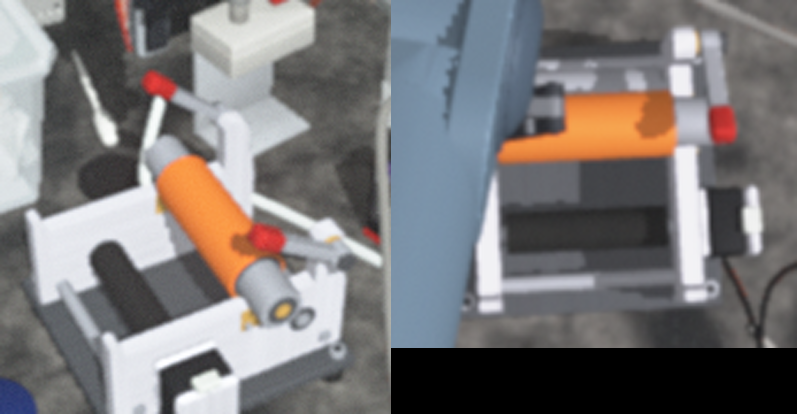

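Emit:
{"method": "drive_tool", "body": {
  "xyz": [
    [0,0,0.3],
    [0,0,0.3],
    [0.05,0,0.2],
    [0.05,0,0.2],
    [0.05,0,0.2],
    [0.05,0,0.2],
    [0,0,0.2],
    [0,0,0]
  ],
  "yaw": [0,0,0,0,0,0,0,0],
  "gripper": [-1,-1,-1,-1,-1,-1,-1,-1]
}}

```text
time: 13.05
tool_pos: [0.4662, -0.0626, 0.3054]
orientation: [-3.141, -0.001, -3.112]
force: [-0.1, -0.2, -0.2]
width: -0.0
grasp_force: 0.0
```

Emit:
{"method": "drive_tool", "body": {
  "xyz": [
    [0,0,0.1],
    [0,0,0]
  ],
  "yaw": [0,0],
  "gripper": [-1,-1]
}}

```text
time: 13.3
tool_pos: [0.4668, -0.0628, 0.3023]
orientation: [3.142, 0.001, -3.112]
force: [-0.7, 0.1, 1.4]
width: -0.0001
grasp_force: 0.5
```

Emit:
{"method": "drive_tool", "body": {
  "xyz": [
    [0,0,0.06],
    [0,0,0]
  ],
  "yaw": [0,0],
  "gripper": [-1,-1]
}}

```text
time: 13.55
tool_pos: [0.4671, -0.063, 0.3015]
orientation: [3.139, -0.001, -3.112]
force: [-5.2, 0.6, 16.3]
width: 0.0
grasp_force: 8.0
```

Emit:
{"method": "drive_tool", "body": {
  "xyz": [
    [0,0,0.04],
    [0,0,0]
  ],
  "yaw": [0,0],
  "gripper": [-1,-1]
}}

```text
time: 13.8
tool_pos: [0.4673, -0.0633, 0.3012]
orientation: [3.138, -0.002, -3.112]
force: [-9.4, 0.2, 28.6]
width: 0.0002
grasp_force: 13.9
```

Emit:
{"method": "drive_tool", "body": {
  "xyz": [
    [0,0,-0.5],
    [0,0,-0.7],
    [0,0,-0.7],
    [-0.05,-0.95,0],
    [-0.05,-0.95,0],
    [-0.05,-0.95,0],
    [-0.03,-0.97,0],
    [0,0,0]
  ],
  "yaw": [0,0,0,0,0,0,0,0],
  "gripper": [-1,-1,-1,-1,-1,-1,-1,-1]
}}

```text
time: 14.8
tool_pos: [0.4772, -0.2189, 0.3745]
orientation: [-3.139, 0.0, -3.119]
force: [0.8, -0.5, 0.4]
width: -0.0003
grasp_force: 0.0
```

Emit:
{"method": "drive_tool", "body": {
  "xyz": [
    [0,0,0.3],
    [0,0,0.3],
    [0.05,0,0.2],
    [0.05,0,0.2],
    [0.05,0,0.2],
    [0.05,0,0.2],
    [0,0,0.2],
    [0,0,0]
  ],
  "yaw": [0,0,0,0,0,0,0,0],
  "gripper": [-1,-1,-1,-1,-1,-1,-1,-1]
}}

```text
time: 15.8
tool_pos: [0.47, -0.2153, 0.3094]
orientation: [3.142, -0.001, -3.112]
force: [0.2, 0.4, 0.5]
width: 0.0
grasp_force: 0.0
```

Emit:
{"method": "drive_tool", "body": {
  "xyz": [
    [0,0,0.1],
    [0,0,0.08],
    [0,0,0]
  ],
  "yaw": [0,0,0],
  "gripper": [-1,-1,-1]
}}

```text
time: 16.18
tool_pos: [0.4702, -0.2154, 0.3027]
orientation: [-3.142, -0.0, -3.112]
force: [-0.2, 0.1, 0.6]
width: -0.0003
grasp_force: 0.0
```

Emit:
{"method": "drive_tool", "body": {
  "xyz": [
    [0,0,0.05],
    [0,0,0]
  ],
  "yaw": [0,0],
  "gripper": [-1,-1]
}}

```text
time: 16.42
tool_pos: [0.4703, -0.2158, 0.3019]
orientation: [3.14, -0.0, -3.112]
force: [-3.3, 0.8, 7.9]
width: -0.0
grasp_force: 3.9
```

Emit:
{"method": "drive_tool", "body": {
  "xyz": [
    [0,0,0.07],
    [0,0,0],
    [0,0,0]
  ],
  "yaw": [0,0,0],
  "gripper": [-1,-1,-1]
}}

```text
time: 16.8
tool_pos: [0.4704, -0.2165, 0.3013]
orientation: [3.138, -0.0, -3.112]
force: [-8.0, 5.1, 23.9]
width: -0.0001
grasp_force: 12.0
```

Emit:
{"method": "drive_tool", "body": {
  "xyz": [
    [0,0,-0.5],
    [0,0,-1],
    [0,0,-1],
    [0,0,-1],
    [1,0,-1],
    [1,0,0],
    [0,0,0],
    [0,0,0]
  ],
  "yaw": [0,0,0,0,0,0,0,0],
  "gripper": [-1,-1,-1,-1,-1,-1,-1,-1]
}}

```text
time: 17.8
tool_pos: [0.3923, -0.2173, 0.4767]
orientation: [3.139, 0.002, -3.111]
force: [0.2, 0.9, -1.3]
width: 0.0
grasp_force: 0.0
```

```bash
python3 - <<'E'
from h import *
c,uv,p=roller();print(uv,onz(c,[uv],.1015),observe()['tool_pos'],observe()['force'])
S=np.array([.4863,-.1386,0]);xe=np.array([.9996,.0294,0]);ye=np.array([-.0294,.9996,0])
for s in(1,-1):
    print("expected tab px",proj(c,S-.020*xe+s*.0765*ye+[0,0,.125]))
h=cv2.cvtColor(c["img"],cv2.COLOR_RGB2HSV);m=cv2.inRange(h,(0,150,80),(4,255,255))
k,_,st,ce=cv2.connectedComponentsWithStats(m)
for i in range(1,k):
    if st[i,4]>40 and 215<ce[i][0]<385 and 170<ce[i][1]<350: print(st[i],ce[i])
y=cv2.resize(c["img"][150:330,215:385],None,fx=3,fy=3,interpolation=2)
cv2.imwrite("pics/z4.png",y[:,:,::-1])
E
```

```text
(307.3819885253906, 245.7169647216797) [[ 0.48467435 -0.13700999  0.1015    ]] [ 0.39278511 -0.21696515  0.47652197] [ 0.40106524 -0.24956128 -0.07751115]
expected tab px [[274.33167128 208.99609174]]
expected tab px [[322.26056436 272.0009557 ]]
[268 205  14  12 112] [274.32142857 210.34821429]
[314 269  16  12 135] [321.91851852 274.32592593]
```

View pics/z4.png

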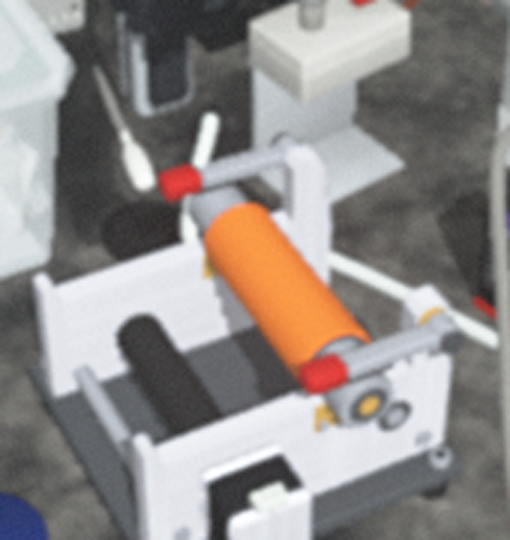

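Both red tips (274,210 and 322,274) match the fully-down projections. The roller sits at (307,246) in the seats, and the arm is clear.

```bash
python3 -c "
from plant import sign_off
print(sign_off())"
```

```text
the job is handed in; nothing more can be done
None
```

The roller is in both V-seats, both keepers are pressed fully down over its ends and the arm is clear; I handed the job in at about 18 s, and the sign-off gave no verdict.

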